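Fish the bottle brush out through the radiator cover

ROBOT

A 6-joint arm with a two-finger parallel gripper is mounted at the origin on the work surface. World frame = base frame: x ahead of the robot, y to its left, z up, the work surface at z = 0. Lengths are in mm, angles in rad, forces in N, time in s.
With the tool pointing down it reaches from about 300 to 775 mm from the base axis. Payload 14.6 kg.
Tool frame: the origin (TCP) lies at the very end of the fingers, on their centre line; the grasp point (between the pads) lies 19 mm behind it; z points along the fingers, y is the line along which they close (so a half turn about z gives the same grasp; the last joint's range is limited). The gripper opens to 94 mm and grips with 3 to 60 N. Pads are 16 mm wide; open, the fingers measure 119 mm over their backs; the gripper's body (75 mm by 177 mm) begins 78 mm behind the grasp point.
Start: joints at [1.238, 0.3, 1.521, -0, 1.321, -0.067], TCP at [144.472, 530.676, 205.446] pointing down, gripper open.
Joint ranges: [-3.03, 3.03], [-0.79, 2.21], [0.23, 2.52], [-1.04, 4.18], [0, 3.07], [-2.55, 2.55]. Speed limits (rad/s): [2.22, 2.22, 2.57, 3.14, 3.14, 3.14].

INTERFACE

Orientations are given as [roll, pitch, yaw] about the fixed x, y, z axes, in that order (R = Rz(yaw) Ry(pitch) Rx(roll)).
In Python, from cell import manip, camera, get_calibration gives the robot as it stands.
- The arm moves only by the tool arm_command, never from a script. Its argument "targets" is a list of rows, each an object of numbers: "hand": the opening, from -1 (shut) to 1 (fully open), so that 0 is half open; "x", "y", "z": the shift along the tool's x, y, z in m; "yaw": the turn about the tool's z in rad. In form: [{"hand": .., "x": .., "y": .., "z": .., "yaw": ..}, ...]. A call has 1 to 10 rows; each row shifts and turns the commanded pose from where the row before left it, along the tool's axes as they then stand; what a row does not reach is not made up. A row lasts 1/10 s, in which the tool goes at most 50 mm and 8.59 degrees, less where a joint would pass 70% of its speed; a pose out of reach is approached as far as the arm can. A call is refused whole if a number of a shift passes 0.05 or a number of a turn 0.15, either way. A call with a gripper value outside its range is refused whole. The fingers move at their own pace and stop on an object; "newtons" is the grip in N (left out, the last holds). Time passes only in rows, so rows that do not move let the fingers close. It gives the time, the measured TCP pose, the force, the opening and the grip force at its end, in the units of the state.
- manip.read_state(): the state, without advancing time (a new reading comes with each control period).
- camera(name): name is "side" or "top" or "wrist"; returns the picture (480x640x3 uint8, red, green, blue); there is no depth.
- get_calibration(name): a dict with "K" (3x3 intrinsics, pixels), "dist_coeffs" ([k1, k2, p1, p2, k3] as OpenCV has them; the pictures are not rectified), "cam_to_world" (4x4, takes a point from camera to world coordinates). Camera axes: x right, y up, looking along -z (the intrinsics and any distortion apply to the point x, -y, -z); pixel columns grow to the right and rows downward; lengths in mm; the calibration is good to about 2 mm. A picture is of the moment at which its call begins: read the wrist's pose just before it. get_calibration takes no time and is no camera call; for the wrist camera it gives the pose at the moment of the call.
- manip.sign_off(): hands the job in; it is judged then, once.
The state is a dict: "clock": time; "joints": joint angles; "qd": joint speeds; "effort": joint torques, N m; "eef_pos": TCP position; "eef_rot": TCP orientation; "wrist_force": force on the tool from outside, world axes, zero at the start; "moment": the same for the moment, N m; "finger_gap": finger opening in mm; "finger_force": force on a finger pad.
Only numpy, scipy, OpenCV 4.12 (cv2) and the standard library are available. Lean on these libraries where they do the work, as an engineer would, in place of code of your own. Each camera call takes 0.05 s, during which the arm holds its last target. There are 200 camera calls.

TASK

The bottle brush has slid under the low cast-iron-style radiator cover and is longer than the cover's opening: take it by its handle through the opening, tilt it so that the black-capped end comes up first while the white head is still underneath, and thread it out without forcing anything against the cover. Finish holding the brush still in the gripper with all of it at least 5 cm above the top of the cover, and do not let go. Leave the bottles and the coaster where they are.

Things in the scene. Friction and masses are not known exactly. Their poses are not given: they have to be found in the camera images.
- brush: Bottle brush, 280 mm long, 0.12-0.22 kg, lying level, axis 15 mm above the tray floor. Origin on its axis at mid-length, balance point near it; x axis from head to cap, z up. Rigid white ribbed head, 30 mm round, x -140 to -65; flat stainless bar handle 16 mm wide (y), 12 mm thick (z), x -65 to +115; black square cap 26 mm wide, 30 mm high, x +115 to +140.
- head_end (a point): Centre of the brush's end face at the white head (x -140 in the brush's frame). It starts 105 to 135 mm beneath the grille, beyond the opening's edge.
- cap_end (a point): Centre of the brush's end face at the black cap (x +140 in the brush's frame). It starts inside the opening.
- cover: Low fixed radiator cover of dark iron bars over a pale grey tray, 500 mm (its x) by 260 mm (y), top 76 mm above the work surface, closed walls 8 mm thick. Origin at the centre of its underside, z up. Top grille 8 mm thick (underside at 68 mm), bar gaps under 13 mm; tray floor at 12 mm. The brush lies along the cover's x within 0.12 rad, its head under the -x end.
- opening (a point): Centre of the cover's one opening, 180 mm (cover's x -90 to +90) by 180 mm (y -90 to +90), at the level of the grille's top face (76 mm above the work surface).
- pet_a: Standing clear PET bottle with white twist cap, 64 mm across, 205 mm tall, a bystander. Origin at the centre of its underside.
- pet_b: Standing clear PET bottle with white twist cap, 64 mm across, 205 mm tall, a bystander. Origin at the centre of its underside.
- wine_bottle: Tipped dark glass wine bottle lying on its side, 300 mm long, 74 mm across, kept from rolling by two small cork chocks, a bystander. Origin on its axis at mid-length, its x axis towards the neck.
- coaster: Round white ceramic coaster, 96 mm across, 9 mm thick, a bystander. Origin at the centre of its underside.

How it is judged:
By the outcome, as a careful person would: the job done as asked, in the order asked, and still so for the second after the job is handed in, while the arm keeps its last pose, push and grip.
It also fails if it takes over 48 s, if anything falls off the work surface, if the arm or the gripper's body presses on something with over 40 N, if the wrist force passes 120 N, or if a joint passes its speed limit or range.

## Working session

There is one attempt and no reset: what is moved stays moved. The work goes in short steps, Python scripts to look and compute and a tool call to move; the robot and the scene stay as the last step left them, time stands still between calls to the robot, and variables do not carry over. Pictures are saved under pics/ and viewed, at most 10 in all, crops included, and the job is handed in when it is done.

Besides the shell and the picture viewer there is one more tool, called as a command line: name --argument value ..., lists and objects as JSON in quotes. arm_command: Moves the arm, as the interface text tells. Its arguments: {"type":"object","properties":{"targets":{"type":"array"},"newtons":{"type":"number"}},"required":["targets"]}

```bash
ls; mkdir -p pics
python3 - <<'E'
from cell import manip, camera, get_calibration
import cv2
print(manip.read_state())
for n in ("top","side"):
    cv2.imwrite(f"pics/{n}0.png",camera(n)[...,::-1]); c=get_calibration(n); print(n,c)
E
```

```text
pics
{'clock': 0.0, 'joints': array([ 1.23839315e+00,  3.00462414e-01,  1.52156787e+00,  2.96399066e-07,
        1.32072035e+00, -6.66061336e-02]), 'qd': array([ 5.24326638e-04, -5.22522760e-04,  6.34651750e-05, -9.87477330e-04,
       -8.40478572e-04,  8.83701820e-04]), 'effort': array([ 2.30516940e-03, -5.31812489e+01, -3.52731156e+01,  7.08895829e-02,
        2.45453732e-02, -1.42888407e-04]), 'eef_pos': array([144.39313239, 530.43513295, 204.89668833]), 'eef_rot': array([-3.14043726e+00, -7.73580252e-05,  2.87579549e+00]), 'wrist_force': array([ 0.10307409, -0.71507606,  0.42522687]), 'moment': array([ 0.00847147,  0.02321921, -0.06116364]), 'finger_force': 0.0, 'finger_gap': 93.67489354985005}
top {'K': array([[460.85234778,   0.        , 320.51428812],
       [  0.        , 460.85234778, 229.82485771],
       [  0.        ,   0.        ,   1.        ]]), 'dist_coeffs': array([-0.00128051,  0.        ,  0.        ,  0.        ,  0.        ]), 'cam_to_world': array([[ 2.67565860e-02,  9.90226125e-01, -1.36880632e-01,
         3.07739663e+02],
       [-9.99576289e-01,  2.49330628e-02, -1.50195010e-02,
        -6.44509603e+00],
       [-1.14598489e-02,  1.37224505e-01,  9.90473678e-01,
         1.34846642e+03],
       [ 0.00000000e+00,  0.00000000e+00,  0.00000000e+00,
         1.00000000e+00]])}
side {'K': array([[444.13937986,   0.        , 310.47399578],
       [  0.        , 444.13937986, 236.25539489],
       [  0.        ,   0.        ,   1.        ]]), 'dist_coeffs': array([-0.00170173,  0.        ,  0.        ,  0.        ,  0.        ]), 'cam_to_world': array([[ 9.85914141e-01,  1.17973475e-01, -1.18556173e-01,
         3.23521865e+02],
       [-1.66596292e-01,  7.55416638e-01, -6.33712378e-01,
        -7.68690992e+02],
       [ 1.47980545e-02,  6.44537014e-01,  7.64429889e-01,
         9.80521679e+02],
       [ 0.00000000e+00,  0.00000000e+00,  0.00000000e+00,
         1.00000000e+00]])}
```

View pics/top0.png

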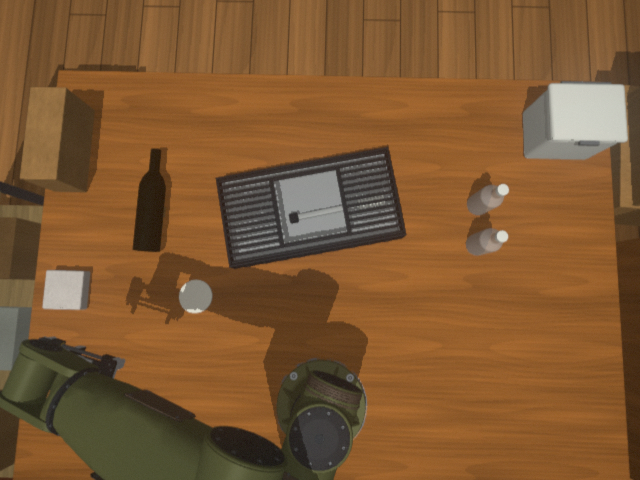

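View pics/side0.png

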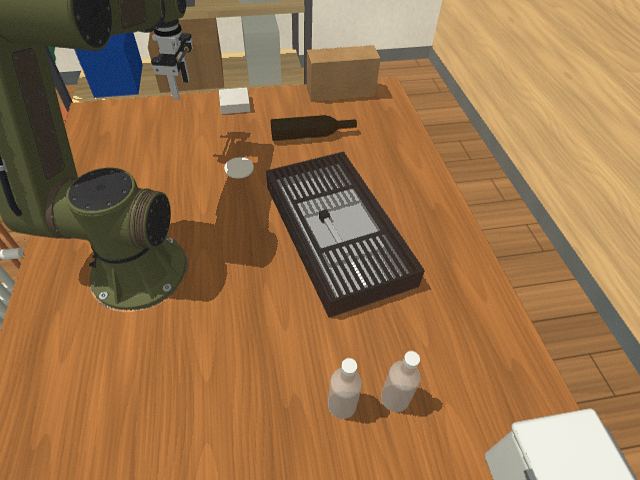

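The top view shows the cover with its corners at about (217,178), (388,148), (405,236) and (232,267). The black cap is at (294,217) and the handle runs right to about (345,209), so the cover's +x points image-left. The bottles and coaster are clear of the workspace. The tool can only yaw, so the tilt has to come from the brush pivoting in a light pinch.

```bash
cat > h.py <<'E'
import numpy as np, cv2
from cell import manip, camera, get_calibration
def ray(c,px):
    u=cv2.undistortPoints(np.array(px,float).reshape(-1,1,2),c["K"],c["dist_coeffs"])[:,0]
    T=c["cam_to_world"]; d=np.c_[u[:,0],-u[:,1],-np.ones(len(u))]@T[:3,:3].T
    return T[:3,3],d
def onplane(c,px,z):
    o,d=ray(c,px); return o+d*((z-o[2])/d[:,2])[:,None]
def proj(c,P):
    T=c["cam_to_world"]; p=(np.atleast_2d(P)-T[:3,3])@T[:3,:3]; p=p*[1,-1,-1]
    return cv2.projectPoints(p,np.zeros(3),np.zeros(3),c["K"],c["dist_coeffs"])[0][:,0]
E
python3 - <<'E'
from h import *
im=cv2.imread("pics/top0.png"); c=get_calibration("top")
g=im.max(2); m=(g<75).astype(np.uint8); m[:130]=0;m[280:]=0;m[:,:205]=0;m[:,420:]=0
n,l,s,_=cv2.connectedComponentsWithStats(m); k=1+s[1:,4].argmax()
cn=max(cv2.findContours((l==k).astype(np.uint8),0,2)[0],key=cv2.contourArea)
q=cv2.approxPolyDP(cv2.convexHull(cn),6,True)[:,0]; print(q)
P=onplane(c,q,76)[:,:2]; print(P.round(), [np.linalg.norm(P[i]-P[i-1]).round() for i in range(len(P))])
a=cv2.resize(im[165:250,260:365],None,fx=7,fy=7,interpolation=cv2.INTER_NEAREST)
s=cv2.imread("pics/side0.png")[180:260,290:390]
cv2.imwrite("pics/crop.png",a[:590,:735])
E
```

```text
[[387 147]
 [402 237]
 [230 266]
 [216 178]]
[[ 727. -170.]
 [ 469. -214.]
 [ 376.  260.]
 [ 625.  314.]] [np.float64(495.0), np.float64(261.0), np.float64(483.0), np.float64(254.0)]
```

View pics/crop.png

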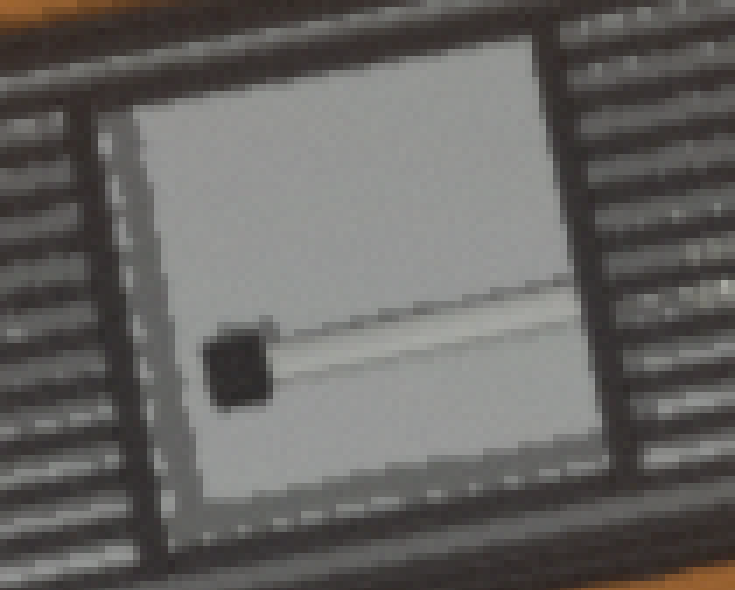

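The crop shows the opening's corners at about (95,105), (535,38), (605,455) and (165,545). The cap spans (203–272, 332–412), and the handle's centre line runs from (272,360) to (575,304).

Run:
```python
from h import *
c=get_calibration("top"); f=lambda p:np.array(p,float)/7+[260,165]-.5
O=onplane(c,f([(95,105),(535,38),(605,455),(165,545)]),76)[:,:2]
print("opening",O.round(),O.mean(0).round(1),[np.linalg.norm(O[i]-O[i-1]).round() for i in range(4)])
ex=(O[0]+O[3]-O[1]-O[2]);ex/=np.linalg.norm(ex)
print("ex",ex,np.arctan2(ex[1],ex[0]))
H=onplane(c,f([(272,360),(575,304)]),33)[:,:2]; C=onplane(c,f([(238,372)]),42)[:,:2]
print("handle",H,"cap",C)
b=H[0]-H[1];b/=np.linalg.norm(b);print("b",b,np.arctan2(b[1],b[0]))
ey=np.array([-ex[1],ex[0]])
for p in (*H,*C): print(((p-O.mean(0))@ex).round(1),((p-O.mean(0))@ey).round(1))
# side cross-check
im=cv2.imread("pics/side0.png");cs=get_calibration("side")
r=im[205:228,312:336].max(2);ys,xs=np.where(r<60);print("side cap px",xs.mean()+312,ys.mean()+205,len(xs), onplane(cs,[(xs.mean()+312,ys.mean()+205)],34))
print(manip.read_state()["eef_pos"])
```

```text
opening [[624. 151.]
 [656. -26.]
 [486. -58.]
 [446. 116.]] [553.1  45.7] [np.float64(182.0), np.float64(180.0), np.float64(173.0), np.float64(179.0)]
ex [-0.20227931  0.97932787] 1.7744811180001934
handle [[528.52610986  78.73161808]
 [555.14586231 -46.02805716]] cap [[521.67556497  91.94931591]]
b [-0.20867112  0.97798587] 1.781012301342071
37.3 17.4
-90.3 16.6
51.6 21.4
side cap px 323.28735632183907 214.91954022988506 87 [[520.64988858  90.22779191  34.        ]]
[144.40119347 530.4610577  204.95343695]
```

arm_command --targets '[{"yaw": 0.137,"hand": 0},{"yaw": 0.137},{"yaw": 0.137},{"yaw": 0.137},{"yaw": 0.137},{"yaw": 0.137},{"yaw": 0.137},{"yaw": 0.136}]'

```text
schema error: expected keys hand, x, y, z, yaw
```

arm_command --targets '[{"x": -0.0405,"y": 0.0201},{"x": -0.0405,"y": 0.0201},{"x": -0.0405,"y": 0.0201},{"x": -0.0405,"y": 0.0201},{"x": -0.0405,"y": 0.0201},{"x": -0.0405,"y": 0.0201},{"x": -0.0405,"y": 0.0201},{"x": -0.0405,"y": 0.0201},{"x": -0.0405,"y": 0.0201},{"x": -0.0405,"y": 0.0201}]'

```text
schema error: expected keys hand, x, y, z, yaw
```

arm_command --targets '[{"x": -0.0405,"y": 0.0201},{"x": -0.0405,"y": 0.0201},{"x": -0.0405,"y": 0.0201},{"x": -0.0405,"y": 0.0201},{},{}]'

```text
schema error: expected keys hand, x, y, z, yaw
```

Run:
```python
from h import *
s=manip.read_state();print(s["clock"],s["eef_pos"],s["eef_rot"],s["finger_gap"])
c=get_calibration("wrist");im=camera("wrist")[...,::-1];cv2.imwrite("pics/w1.png",im)
print(c); print(proj(c,[[528.5,78.7,33],[555.1,-46,33],[537.9,34.7,33]]))
```

```text
0.1 [144.40119347 530.4610577  204.95343695] [-3.14055480e+00 -6.73693182e-05  2.87578577e+00] 93.96044747177623
{'K': array([[418.15769359,   0.        , 310.10303447],
       [  0.        , 418.15769359, 246.98353148],
       [  0.        ,   0.        ,   1.        ]]), 'dist_coeffs': array([-0.04308864,  0.        ,  0.        ,  0.        ,  0.        ]), 'cam_to_world': array([[ 2.62446949e-01, -9.29568495e-01, -2.58889963e-01,
         6.99413904e+01],
       [ 9.64946373e-01,  2.52738415e-01,  7.07233412e-02,
         5.51029606e+02],
       [-3.10750906e-04, -2.68376056e-01,  9.63314173e-01,
         3.84477033e+02],
       [ 0.00000000e+00,  0.00000000e+00,  0.00000000e+00,
         1.00000000e+00]])}
[[ 40.5242052  609.81559921]
 [-31.80672952 633.77000333]
 [ 13.93384104 618.80038818]]
```

View pics/w1.png

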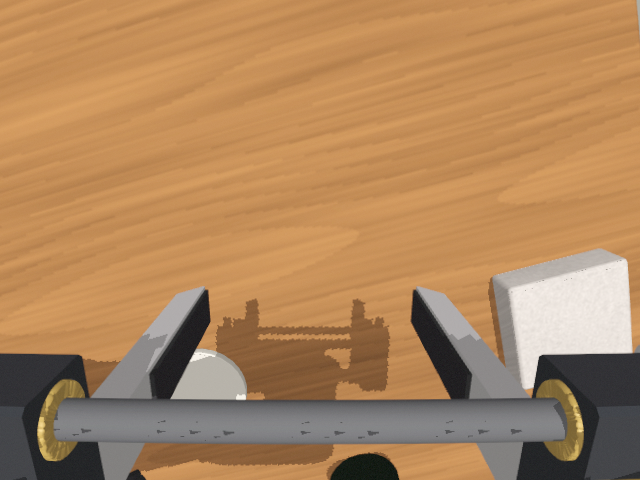

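The calls were refused because every row needs all five keys, so the arm hasn't moved. This wrist picture only shows the table, with the fingers at x≈200 and x≈420.

arm_command --targets '[{"hand": 0,"x": 0,"y": 0,"z": 0,"yaw": 0.137},{"hand": 0,"x": 0,"y": 0,"z": 0,"yaw": 0.137},{"hand": 0,"x": 0,"y": 0,"z": 0,"yaw": 0.137},{"hand": 0,"x": 0,"y": 0,"z": 0,"yaw": 0.137},{"hand": 0,"x": 0,"y": 0,"z": 0,"yaw": 0.137},{"hand": 0,"x": 0,"y": 0,"z": 0,"yaw": 0.137},{"hand": 0,"x": 0,"y": 0,"z": 0,"yaw": 0.137},{"hand": 0,"x": 0,"y": 0,"z": 0,"yaw": 0.136}]'

```text
clock: 0.95
eef_pos: [144.4, 530.6, 205.2]
eef_rot: [-3.141, 0.0, 1.775]
wrist_force: [0.2, 0.2, -0.4]
finger_gap: 47.0
finger_force: 0.0
```

arm_command --targets '[{"hand": 0,"x": -0.0405,"y": 0.0201,"z": 0,"yaw": 0},{"hand": 0,"x": -0.0405,"y": 0.0201,"z": 0,"yaw": 0},{"hand": 0,"x": -0.0405,"y": 0.0201,"z": 0,"yaw": 0},{"hand": 0,"x": -0.0405,"y": 0.0201,"z": 0,"yaw": 0},{"hand": 0,"x": -0.0405,"y": 0.0201,"z": 0,"yaw": 0},{"hand": 0,"x": -0.0405,"y": 0.0201,"z": 0,"yaw": 0},{"hand": 0,"x": -0.0405,"y": 0.0201,"z": 0,"yaw": 0},{"hand": 0,"x": -0.0405,"y": 0.0201,"z": 0,"yaw": 0},{"hand": 0,"x": -0.0405,"y": 0.0201,"z": 0,"yaw": 0},{"hand": 0,"x": -0.0405,"y": 0.0201,"z": 0,"yaw": 0}]'

```text
clock: 1.95
eef_pos: [426.3, 174.7, 205.5]
eef_rot: [3.142, -0.0, 1.781]
wrist_force: [0.7, 1.0, 0.3]
finger_gap: 46.8
finger_force: 0.0
```

arm_command --targets '[{"hand": 0,"x": -0.0405,"y": 0.0201,"z": 0,"yaw": 0},{"hand": 0,"x": -0.0405,"y": 0.0201,"z": 0,"yaw": 0},{"hand": 0,"x": -0.0405,"y": 0.0201,"z": 0,"yaw": 0},{"hand": 0,"x": -0.0405,"y": 0.0201,"z": 0,"yaw": 0},{"hand": 0,"x": 0,"y": 0,"z": 0,"yaw": 0},{"hand": 0,"x": 0,"y": 0,"z": 0,"yaw": 0},{"hand": 0,"x": 0,"y": 0,"z": 0,"yaw": 0}]'

```text
clock: 2.65
eef_pos: [537.4, 35.5, 205.3]
eef_rot: [-3.141, -0.0, 1.781]
wrist_force: [0.4, 0.6, -0.1]
finger_gap: 47.0
finger_force: 0.0
```

Run:
```python
from h import *
s=manip.read_state();print(s["clock"],s["eef_pos"],s["eef_rot"],s["finger_gap"],s["joints"])
c=get_calibration("wrist");im=camera("wrist")[...,::-1];cv2.imwrite("pics/w2.png",im)
print(c["cam_to_world"]); print(proj(c,[[528.5,78.7,33],[555.1,-46,33],[537.9,34.7,33]]))
```

```text
2.65 [537.39131348  35.50910796 205.34826348] [-3.14122251e+00 -1.95276845e-04  1.78148370e+00] 47.01177439050171 [-2.08688368e-03  2.74759593e-01  1.55351698e+00  1.16538723e-04
  1.31371912e+00 -2.12803949e-01]
[[ 9.77849903e-01 -2.01588942e-01 -5.63157717e-02  5.21897826e+02]
 [ 2.09307016e-01  9.42271591e-01  2.61371043e-01  1.11647741e+02]
 [ 3.75239797e-04 -2.67368935e-01  9.63594163e-01  3.84880007e+02]
 [ 0.00000000e+00  0.00000000e+00  0.00000000e+00  1.00000000e+00]]
[[309.41639602 172.95016012]
 [309.37936411 313.83172099]
 [309.41793447 225.67608982]]
```

View pics/w2.png

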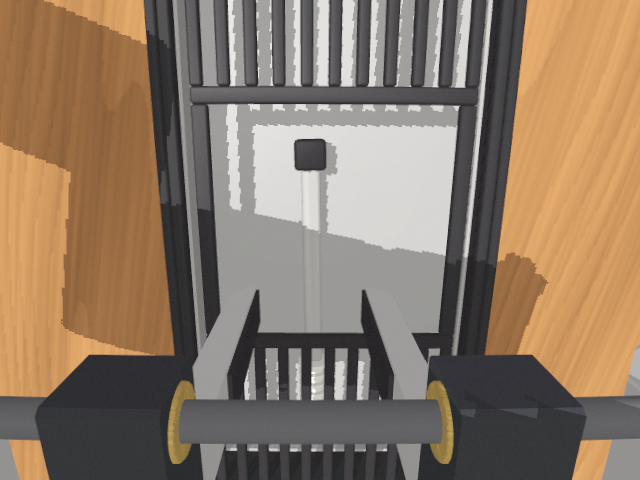

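The wrist view shows the cap at (310,154) and the handle running straight down from (311,170) to (313,330), between the fingers. That is within 3 px of the prediction, so I'll go down.

arm_command --targets '[{"hand": 0,"x": 0,"y": 0.001,"z": 0.04,"yaw": 0},{"hand": 0,"x": 0,"y": 0,"z": 0.04,"yaw": 0},{"hand": 0,"x": 0,"y": 0,"z": 0.04,"yaw": 0},{"hand": 0,"x": 0,"y": 0,"z": 0.03,"yaw": 0},{"hand": 0,"x": 0,"y": 0,"z": 0.02,"yaw": 0},{"hand": 0,"x": 0,"y": 0,"z": 0.01,"yaw": 0},{"hand": 0,"x": 0,"y": 0,"z": 0.009,"yaw": 0},{"hand": 0,"x": 0,"y": 0,"z": 0,"yaw": 0},{"hand": 0,"x": 0,"y": 0,"z": 0,"yaw": 0}]'

```text
clock: 3.6
eef_pos: [539.3, 35.2, 17.3]
eef_rot: [3.14, 0.0, 1.781]
wrist_force: [0.7, -0.1, 0.8]
finger_gap: 46.9
finger_force: 0.0
```

arm_command --newtons 4 --targets '[{"hand": -1,"x": 0,"y": 0,"z": 0,"yaw": 0},{"hand": -1,"x": 0,"y": 0,"z": 0,"yaw": 0},{"hand": -1,"x": 0,"y": 0,"z": 0,"yaw": 0},{"hand": -1,"x": 0,"y": 0,"z": 0,"yaw": 0},{"hand": -1,"x": 0,"y": 0,"z": 0,"yaw": 0},{"hand": -1,"x": 0,"y": 0,"z": 0,"yaw": 0},{"hand": -1,"x": 0,"y": 0,"z": 0,"yaw": 0},{"hand": -1,"x": 0,"y": 0,"z": 0,"yaw": 0}]'

```text
clock: 4.4
eef_pos: [538.9, 35.0, 16.6]
eef_rot: [3.141, 0.0, 1.781]
wrist_force: [-2.0, -1.2, 3.0]
finger_gap: 16.1
finger_force: 4.0
```

arm_command --targets '[{"hand": -1,"x": 0,"y": 0,"z": -0.005,"yaw": 0},{"hand": -1,"x": 0,"y": 0,"z": -0.005,"yaw": 0},{"hand": -1,"x": 0,"y": 0,"z": -0.005,"yaw": 0},{"hand": -1,"x": 0,"y": 0,"z": -0.005,"yaw": 0},{"hand": -1,"x": 0,"y": 0,"z": 0,"yaw": 0},{"hand": -1,"x": 0,"y": 0,"z": 0,"yaw": 0},{"hand": -1,"x": 0,"y": 0,"z": 0,"yaw": 0}]'

```text
clock: 5.1
eef_pos: [538.8, 35.0, 36.3]
eef_rot: [-3.141, -0.0, 1.781]
wrist_force: [0.6, 0.3, -1.2]
finger_gap: 15.8
finger_force: 4.0
```

```bash
cat >> h.py <<'E'
def cap(tag):
    s=manip.read_state(); print(s["clock"],s["eef_pos"].round(1),s["wrist_force"].round(1),s["moment"].round(2),s["finger_gap"].round(1))
    cv2.imwrite(f"pics/w{tag}.png",camera("wrist")[...,::-1]); cv2.imwrite(f"pics/s{tag}.png",camera("side")[...,::-1])
E
python3 - <<'E'
from h import *
cap(3)
a=cv2.imread("pics/w3.png")[60:360,180:480];b=cv2.imread("pics/s3.png")[140:300,260:440]
cv2.imwrite("pics/c3.png",np.hstack([a,cv2.resize(b,(338,300),interpolation=cv2.INTER_CUBIC)]))
E
```

```text
Traceback (most recent call last):
  File "h.py", line 13, in cap
    s=manip.read_state(); print(s["clock"],s["eef_pos"].round(1),s["wrist_force"].round(1),s["moment"].round(2),s["finger_gap"].round(1))
                                                                                                                ^^^^^^^^^^^^^^^^^^^^^
AttributeError: 'float' object has no attribute 'round'
```

```bash
sed -i 's/,s\["finger_gap"\].round(1)/,s["finger_gap"]/' h.py
python3 - <<'E'
from h import *
cap(3)
a=cv2.imread("pics/w3.png")[60:360,180:480];b=cv2.imread("pics/s3.png")[140:300,260:440]
cv2.imwrite("pics/c3.png",np.hstack([a,cv2.resize(b,(338,300),interpolation=cv2.INTER_CUBIC)]))
E
```

```text
5.1 [538.8  35.   36.3] [ 0.6  0.3 -1.2] [-0.05  0.06  0.05] 15.834448206439626
```

View pics/c3.png

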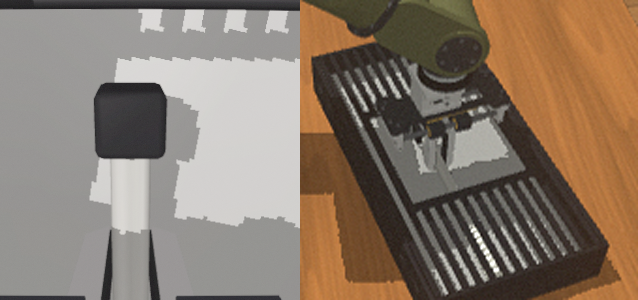

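The wrist crop shows the cap spanning columns 274–346 and rows 143–218 in full-image pixels, held straight between the fingers. I'll compare that with the cap corners predicted at each tilt.

```bash
cat >> h.py <<'E'
b=np.array([np.cos(1.781),np.sin(1.781),0]); n=np.array([-b[1],b[0],0]); k=np.array([0,0,1.])
def capproj(th,pivot,g=70):
    c=get_calibration("wrist"); u=b*np.cos(th)+k*np.sin(th); w=-b*np.sin(th)+k*np.cos(th)
    P=[pivot+u*(s-g)+w*h+n*l for s in(115,140) for h in(-15,15) for l in(-13,13)]
    return proj(c,P).reshape(2,2,2,2)
def table(g=70,dz=10.4,ths=range(0,60,4)):
    p=manip.read_state()["eef_pos"]+[0,0,dz]
    for t in ths:
        q=capproj(np.radians(t),p,g); print(t,"upper-rear row %.0f w %.0f | upper-front row %.0f w %.0f | lower-front row %.0f"%(q[0,1,0,1],abs(q[0,1,0,0]-q[0,1,1,0]),q[1,1,0,1],abs(q[1,1,0,0]-q[1,1,1,0]),q[1,0,0,1]))
E
python3 - <<'E'
from h import *
table(ths=range(0,17,2))
E
```

```text
0 upper-rear row 221 w 69 | upper-front row 153 w 72 | lower-front row 150
2 upper-rear row 224 w 70 | upper-front row 155 w 73 | lower-front row 149
4 upper-rear row 226 w 70 | upper-front row 158 w 74 | lower-front row 148
6 upper-rear row 229 w 71 | upper-front row 160 w 75 | lower-front row 148
8 upper-rear row 232 w 71 | upper-front row 163 w 76 | lower-front row 147
10 upper-rear row 235 w 72 | upper-front row 166 w 77 | lower-front row 147
12 upper-rear row 238 w 73 | upper-front row 170 w 79 | lower-front row 147
14 upper-rear row 241 w 73 | upper-front row 174 w 80 | lower-front row 148
16 upper-rear row 245 w 74 | upper-front row 178 w 81 | lower-front row 148
```

The front-face band is about 14 px, which means a tilt of 5–7°. The brush is pivoting with its head still on the floor, as planned. Next I'll follow the threading path.

arm_command --targets '[{"hand": -1,"x": 0.004,"y": 0,"z": -0.009,"yaw": 0},{"hand": -1,"x": 0.004,"y": 0,"z": -0.009,"yaw": 0},{"hand": -1,"x": 0.005,"y": 0,"z": -0.009,"yaw": 0},{"hand": -1,"x": 0.009,"y": 0,"z": -0.005,"yaw": 0},{"hand": -1,"x": 0.009,"y": 0,"z": -0.002,"yaw": 0},{"hand": -1,"x": 0.006,"y": 0,"z": -0.004,"yaw": 0},{"hand": -1,"x": 0.007,"y": 0,"z": -0.004,"yaw": 0},{"hand": -1,"x": 0,"y": 0,"z": 0,"yaw": 0},{"hand": -1,"x": 0,"y": 0,"z": 0,"yaw": 0},{"hand": -1,"x": 0,"y": 0,"z": 0,"yaw": 0}]'

```text
clock: 6.2
eef_pos: [529.7, 77.9, 78.3]
eef_rot: [-3.141, 0.0, 1.781]
wrist_force: [0.8, 0.5, -0.8]
finger_gap: 16.1
finger_force: 4.0
```

Run:
```python
from h import *
cap(4); table(g=67,ths=range(8,24,3))
a=cv2.imread("pics/w4.png")[60:360,180:480];b=cv2.imread("pics/s4.png")[140:300,260:440]
cv2.imwrite("pics/c4.png",np.hstack([a,cv2.resize(b,(338,300),interpolation=cv2.INTER_CUBIC)]))
```

```text
6.2 [529.7  77.9  78.3] [ 0.8  0.5 -0.8] [-0.01  0.04  0.01] 16.121192423821967
8 upper-rear row 224 w 72 | upper-front row 154 w 77 | lower-front row 140
11 upper-rear row 228 w 73 | upper-front row 159 w 79 | lower-front row 140
14 upper-rear row 234 w 74 | upper-front row 165 w 81 | lower-front row 140
17 upper-rear row 239 w 75 | upper-front row 172 w 82 | lower-front row 141
20 upper-rear row 245 w 76 | upper-front row 179 w 84 | lower-front row 143
23 upper-rear row 251 w 76 | upper-front row 187 w 86 | lower-front row 145
```

View pics/c4.png

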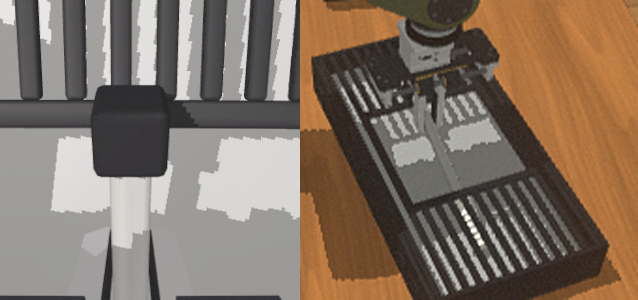

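The cap's edges are at rows 145, 172 and 237, which gives a tilt of about 17°, as planned. The cap has cleared the opening's rim and contact forces are negligible.

arm_command --targets '[{"hand": -1,"x": 0.007,"y": 0,"z": -0.003,"yaw": 0},{"hand": -1,"x": 0.006,"y": 0,"z": -0.003,"yaw": 0},{"hand": -1,"x": 0.004,"y": 0,"z": -0.008,"yaw": 0},{"hand": -1,"x": 0.005,"y": 0,"z": -0.009,"yaw": 0},{"hand": -1,"x": 0.001,"y": 0,"z": -0.008,"yaw": 0},{"hand": -1,"x": 0.001,"y": 0,"z": -0.008,"yaw": 0},{"hand": -1,"x": 0,"y": 0,"z": 0,"yaw": 0},{"hand": -1,"x": 0,"y": 0,"z": 0,"yaw": 0},{"hand": -1,"x": 0,"y": 0,"z": 0,"yaw": 0}]'

```text
clock: 7.2
eef_pos: [524.6, 101.4, 117.2]
eef_rot: [-3.141, -0.0, 1.781]
wrist_force: [-0.1, 0.1, -0.2]
finger_gap: 16.3
finger_force: 4.0
```

Run:
```python
from h import *
cap(5); table(g=67,ths=range(15,40,3))
a=cv2.imread("pics/w5.png")[60:360,180:480];b=cv2.imread("pics/s5.png")[140:300,260:440]
cv2.imwrite("pics/c5.png",np.hstack([a,cv2.resize(b,(338,300),interpolation=cv2.INTER_CUBIC)]))
```

```text
7.2 [524.6 101.4 117.2] [-0.1  0.1 -0.2] [-0.01  0.02 -0.03] 16.331161338535498
15 upper-rear row 235 w 74 | upper-front row 167 w 81 | lower-front row 140
18 upper-rear row 241 w 75 | upper-front row 174 w 83 | lower-front row 141
21 upper-rear row 247 w 76 | upper-front row 182 w 85 | lower-front row 143
24 upper-rear row 253 w 77 | upper-front row 190 w 86 | lower-front row 146
27 upper-rear row 260 w 77 | upper-front row 200 w 88 | lower-front row 149
30 upper-rear row 267 w 78 | upper-front row 210 w 90 | lower-front row 153
33 upper-rear row 275 w 79 | upper-front row 221 w 91 | lower-front row 157
36 upper-rear row 282 w 79 | upper-front row 233 w 93 | lower-front row 163
39 upper-rear row 290 w 80 | upper-front row 245 w 94 | lower-front row 169
```

View pics/c5.png

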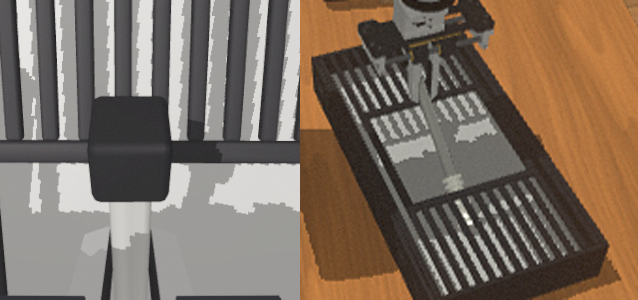

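The cap's edges are now at rows 156, 212 and 261, so the tilt is about 29–30°. The white head is still under the grille edge. I'll tighten the grip to lock the tilt and draw the brush out along its own axis.

arm_command --newtons 35 --targets '[{"hand": -1,"x": 0,"y": 0,"z": 0,"yaw": 0},{"hand": -1,"x": 0,"y": 0,"z": 0,"yaw": 0},{"hand": -1,"x": 0,"y": 0,"z": 0,"yaw": 0},{"hand": -1,"x": 0.009,"y": 0,"z": -0.005,"yaw": 0},{"hand": -1,"x": 0.009,"y": 0,"z": -0.005,"yaw": 0},{"hand": -1,"x": 0.009,"y": 0,"z": -0.005,"yaw": 0},{"hand": -1,"x": 0.009,"y": 0,"z": -0.005,"yaw": 0},{"hand": -1,"x": 0.009,"y": 0,"z": -0.005,"yaw": 0}]'

```text
clock: 8.1
eef_pos: [515.1, 146.5, 143.0]
eef_rot: [3.141, -0.0, 1.781]
wrist_force: [-1.1, -0.7, -2.4]
finger_gap: 15.9
finger_force: 35.0
```

arm_command --targets '[{"hand": -1,"x": 0.009,"y": 0,"z": -0.005,"yaw": 0},{"hand": -1,"x": 0.009,"y": 0,"z": -0.005,"yaw": 0},{"hand": -1,"x": 0.009,"y": 0,"z": -0.005,"yaw": 0},{"hand": -1,"x": 0.009,"y": 0,"z": -0.005,"yaw": 0},{"hand": -1,"x": 0,"y": 0,"z": 0,"yaw": 0},{"hand": -1,"x": 0,"y": 0,"z": 0,"yaw": 0}]'

```text
clock: 8.7
eef_pos: [507.8, 180.8, 162.4]
eef_rot: [-3.142, 0.0, 1.781]
wrist_force: [-0.2, -1.2, -0.9]
finger_gap: 15.4
finger_force: 35.0
```

Run:
```python
from h import *
cap(6); table(g=67,ths=range(24,40,3))
a=cv2.imread("pics/w6.png")[60:360,180:480];b=cv2.imread("pics/s6.png")[140:300,260:440]
cv2.imwrite("pics/c6.png",np.hstack([a,cv2.resize(b,(338,300),interpolation=cv2.INTER_CUBIC)]))
```

```text
8.7 [507.8 180.8 162.4] [-0.2 -1.2 -0.9] [0.02 0.12 0.  ] 15.368687817364563
24 upper-rear row 253 w 77 | upper-front row 190 w 86 | lower-front row 146
27 upper-rear row 260 w 77 | upper-front row 200 w 88 | lower-front row 149
30 upper-rear row 267 w 78 | upper-front row 210 w 90 | lower-front row 153
33 upper-rear row 275 w 79 | upper-front row 221 w 91 | lower-front row 157
36 upper-rear row 282 w 79 | upper-front row 233 w 93 | lower-front row 163
39 upper-rear row 290 w 80 | upper-front row 245 w 94 | lower-front row 169
```

View pics/c6.png

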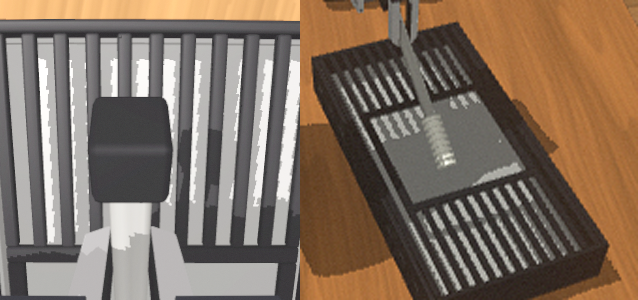

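The tilt is unchanged at about 30° and the whole ribbed head is inside the opening, so I'll lift straight up.

arm_command --targets '[{"hand": -1,"x": 0,"y": 0,"z": -0.008,"yaw": 0},{"hand": -1,"x": 0,"y": 0,"z": -0.015,"yaw": 0},{"hand": -1,"x": 0,"y": 0,"z": -0.02,"yaw": 0},{"hand": -1,"x": 0,"y": 0,"z": -0.02,"yaw": 0},{"hand": -1,"x": 0,"y": 0,"z": -0.02,"yaw": 0},{"hand": -1,"x": 0,"y": 0,"z": -0.02,"yaw": 0},{"hand": -1,"x": 0,"y": 0,"z": -0.02,"yaw": 0},{"hand": -1,"x": 0,"y": 0,"z": -0.015,"yaw": 0},{"hand": -1,"x": 0,"y": 0,"z": -0.008,"yaw": 0},{"hand": -1,"x": 0,"y": 0,"z": 0,"yaw": 0}]'

```text
clock: 9.8
eef_pos: [508.0, 180.6, 309.4]
eef_rot: [3.14, -0.0, 1.78]
wrist_force: [0.5, 0.3, -2.2]
finger_gap: 15.6
finger_force: 35.0
```

arm_command --targets '[{"hand": -1,"x": 0,"y": 0,"z": 0,"yaw": 0},{"hand": -1,"x": 0,"y": 0,"z": 0,"yaw": 0},{"hand": -1,"x": 0,"y": 0,"z": 0,"yaw": 0},{"hand": -1,"x": 0,"y": 0,"z": 0,"yaw": 0},{"hand": -1,"x": 0,"y": 0,"z": 0,"yaw": 0}]'

```text
clock: 10.3
eef_pos: [507.8, 180.7, 308.2]
eef_rot: [-3.141, 0.0, 1.781]
wrist_force: [-0.3, 0.5, -1.2]
finger_gap: 15.6
finger_force: 35.0
```

Run:
```python
from h import *
cap(7)
p=manip.read_state()["eef_pos"]+[0,0,10.4]; u=b*np.cos(np.radians(30))+k*np.sin(np.radians(30))
print("head predicted",p-207*u, proj(get_calibration("side"),p-207*u))
a=cv2.imread("pics/w7.png")[60:360,180:480];s=cv2.imread("pics/s7.png")[20:320,200:500]
cv2.imwrite("pics/c7.png",np.hstack([a,s]))
```

```text
10.3 [507.8 180.7 308.2] [-0.3  0.5 -1.2] [-0.01  0.06 -0.03] 15.598114585436049
head predicted [545.1865775    5.4176673  215.26148318] [[342.01687184 188.81813044]]
```

View pics/c7.png

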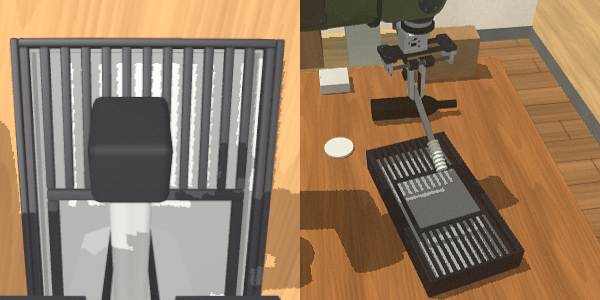

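The head end is at side pixel (343,190) against a predicted (342,189). Its lowest point is therefore at z≈200 mm, about 125 mm above the cover, and the brush is steady. The bottle and coaster in view haven't moved.

```bash
python3 -c "
from cell import manip
print(manip.sign_off())"
```

```text
the job is handed in; nothing more can be done
None
```

The brush came out cap-end first without forcing the cover and was handed in at about 10 s, held still at 35 N with its lowest point about 125 mm above the cover top.

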